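# Draw a brass tube from its stock tube and lay it in the marking cradle

## Task

Draw the brass tube out of the grey stock tube hand over hand, keeping it level: let its front end rest on the V-rollers while its tail is still inside, take your hand off, then take a fresh hold and bring it clear. Then lay it gently in both V-blocks of the marking cradle, roughly centred so that it sticks out about equally at both ends, and let go. Leave the other things on the bench where they are.

Things in the scene. Friction and masses are not known exactly. Their poses are not given: they have to be found in the camera images.
- brass_tube: The brass tube to draw out: 20 mm across, 260 mm long, 0.3 to 0.5 kg, ends shut. Origin at its middle on its axis; x runs along it, +x to the end that sticks out (ends 130 mm either side). It may roll about x. At the start 60 to 82 mm stick out of the mouth, the rest lies loosely in the bore. It may tip in the hand if lifted by its end: lift it within about 40 mm of the middle.
- stock_tube: Holder fixed to the bench: board 390x66 mm, top 12 mm up, with the grey stock tube (34 mm outside, 26 mm bore, 205 mm long, far end shut) on two saddles and a V-roller rest in line with it. Origin on the bench under the mouth; +x level out of the mouth along the tube axis, z up. In it the brass tube's axis lies at z = 72 mm, sides 3 mm clear.
- mouth (a point): Centre of the open mouth of the grey tube, on its axis, 75 mm above the bench; axes as the holder's. The grey tube lies behind it (-x), its top 92 mm above the bench. From the mouth to 130 mm ahead of it only the board is beneath the brass tube.
- roller_rest (a point): Where the brass tube's axis passes when it lies on the two free-turning red V-rollers: 155 mm ahead of the mouth, 72 mm above the bench; axes as the holder's. The rollers reach 10 mm fore and aft of it, the rest 40 mm to each side and 77 mm above the bench (foot 20 mm fore and aft), so a hand gripping the brass tube cannot pass them.
- cradle: Marking cradle fixed to the bench: board 236x68 mm, top 12 mm up, with two pale wooden V-blocks, each 26 mm long, 64 mm wide, 70 mm high, centred 80 mm either side of the middle (134 mm free between them). 90-degree V's, open upward, 44 mm wide at the top. Origin on the bench under the middle; x along the V's (either way round will do), z up.
- cradle_seat (a point): Where the middle of the brass tube comes when seated centrally: 62 mm above the cradle's origin; axes as the cradle's.
- tape_measure: Bystander, not to be disturbed: black and yellow pocket tape measure standing on its edge, 35x70x60 mm. Origin at the centre of its underside.
- pencil: Bystander, not to be disturbed: red carpenter's pencil lying flat, 150 mm long. Origin at the centre of its underside.
- sanding_block: Bystander, not to be disturbed: brown sanding block, 65x101x32 mm. Origin at the centre of its underside.
- screwdriver: Bystander, not to be disturbed: screwdriver with a green handle lying flat, 172 mm long. Origin at the centre of its underside.
- glue_bottle: Bystander, not to be disturbed: white glue bottle with a red nozzle, 58 mm across, 190 mm tall. Origin at the centre of its underside.
- tape_roll: Bystander, not to be disturbed: roll of cream masking tape lying flat, 100 mm across, 19 mm tall. Origin at the centre of its underside.

How it is judged:
On the way, in this order (a step that is already met when the one before it is completed fails the run):
1. the front end of the brass tube lies on the rollers, its tail is still inside the grey tube, and the hand is off it (x of brass_tube in the frame of stock_tube between 0.025 and 0.13 m and y of brass_tube in the frame of stock_tube between -0.015 and 0.015 m and z of brass_tube in the frame of stock_tube below 0.085 m and contact force between the fingers and brass_tube below 0.3 N), for 0.3 s.
2. the brass tube is clear of the grey tube ((x of brass_tube in the frame of stock_tube above 0.133 m or z of brass_tube in the frame of stock_tube above 0.14 m)), for 0.1 s.
At the end, for the whole second after the job is handed in: the brass tube lies at rest in both V-blocks of the cradle (axis within 6 mm of the groove line sideways, 55 to 68 mm above the bench, within 0.06 rad of the groove direction), its middle within 35 mm of the cradle's middle along the groove, and the hand is off it (x of brass_tube in the frame of cradle between -0.035 and 0.035 m and y of brass_tube in the frame of cradle between -0.006 and 0.006 m and z of brass_tube in the frame of cradle between 0.055 and 0.068 m and angle between the x axis of brass_tube and the x axis of cradle, either way round below 0.06 rad and linear speed of brass_tube below 0.02 m/s and contact force between the fingers and brass_tube below 0.3 N); the robot touches nothing.
It fails at once if the brass tube tipped more than about 25 degrees from level (angle between brass_tube's own x axis and vertical below 1.13 rad).
It fails at once if the brass tube dropped onto the bench or a board (height (world z) of brass_tube below 0.035 m).
It fails at once if the brass tube fell: out of the hand and moving faster than 0.7 m/s (a drop of some 25 mm) (contact force between the fingers and brass_tube below 0.3 N and linear speed of brass_tube above 0.7 m/s).
It fails at once if a bystander moved by more than 30 mm (distance of any of tape_measure, pencil, sanding_block, screwdriver, glue_bottle, tape_roll from where it was at the start of the episode above 0.03 m).
It also fails if it takes over 56 s, if anything falls off the work surface, if the arm or the gripper's body presses on something with over 40 N, if the wrist force passes 120 N, or if a joint passes its speed limit or range.

## Robot

A 6-joint arm with a two-finger parallel gripper is mounted at the origin on the work surface; the furniture and walls round the work are solid. World frame = base frame: x ahead of the robot, y to its left, z up, the work surface at z = 0. Lengths are in m, angles in rad, forces in N, time in s.
With the tool pointing down it reaches from about 0.325 to 0.9 m from the base axis. Payload 6.1 kg.
Tool frame: the origin (TCP) lies between the finger pads; the fingertips stand 25 mm ahead of it and the grasp point (between the pads) lies 6 mm ahead of it; z points along the fingers, y is the direction in which the jaws open and shut (so a half turn about z gives the same grasp; the last joint's range is limited). The gripper opens to 87 mm and grips with 3 to 60 N. Pads are 19 mm wide; open, the fingers measure 117 mm over their backs; the gripper's body (75 mm by 190 mm) begins 51 mm behind the grasp point.
Start: joints at [-1.271, 0.22, 1.526, -0, 1.395, -0.126], TCP at [0.258, -0.569, 0.248] pointing down, gripper open.
Joint ranges: [-2.98, 2.98], [-0.91, 2.08], [0.09, 2.57], [-1.24, 4.39], [0.2, 2.65], [-2.68, 2.68]. Speed limits (rad/s): [2.57, 2.57, 3.01, 3.14, 3.14, 3.14].

## Interface

Orientations are given as a rotation vector (axis times angle).
In Python, from cell import status, camera, calibration, ticket gives the robot as it stands.
- The arm moves only by the tool send_rows, never from a script. Its argument "deltas" is a list of rows, each a list of 3 entries, a list of its own where there are three numbers: the shift along the tool's x, y, z in units of 30 mm (1.0 is 30 mm), then the turn about the tool's z in units of 6 degrees (1.0 is 6 degrees), then the opening, from 0 (shut) to 1 (fully open). In form: [[[tx, ty, tz], spin, hand], ...]. A call has 1 to 10 rows; each row is the pose to reach, as a shift and turn from the pose commanded when the call began, along the tool's axes at that moment; what a row does not reach only later rows make up. A row lasts 1/12 s, in which the tool goes at most 41.7 mm and 7.16 degrees, less where a joint would pass 70% of its speed; a pose out of reach is approached as far as the arm can. A call with a gripper value outside its range is refused whole. The fingers move at their own pace and stop on an object; the grip force is fixed at half the most. Time passes only in rows, so rows that repeat a pose let the fingers close. It gives the time, the measured TCP pose, the force and the opening at its end, in the units of the state.
- status.sense(): the state, without advancing time (a new reading comes with each control period).
- camera(name): name is "scene" or "top" or "wrist"; returns the picture (420x560x3 uint8, red, green, blue); there is no depth.
- calibration(name): a dict with "fx", "fy", "cx", "cy" (pixels), "world_to_cam" (4x4, takes a point from world to camera coordinates). Camera axes: x right, y down, z forward; pixel columns grow to the right and rows downward; lengths in m; the calibration is good to about 2 mm. A picture is of the moment at which its call begins: read the wrist's pose just before it. calibration takes no time and is no camera call; for the wrist camera it gives the pose at the moment of the call.
- ticket.sign_off(): hands the job in, once; it reports no verdict.
The state is a dict: "clock": time; "joint_positions": joint angles; "dq": joint speeds; "effort": joint torques, N m; "tool_pos": TCP position; "ee_rot": TCP orientation; "wrist_force": force on the tool from outside, world axes, zero at the start; "wrist_torque": the same for the moment, N m; "finger_gap": opening from 0.0 (shut) to 1.0 (fully open).
Only numpy, scipy, OpenCV 4.12 (cv2) and the standard library are available. Lean on these libraries where they do the work, as an engineer would, in place of code of your own. Each camera call takes 0.05 s, during which the arm holds its last target.

## Working session

There is one attempt and no reset: what is moved stays moved. The work goes in short steps, Python scripts to look and compute and a tool call to move; the robot and the scene stay as the last step left them, time stands still between calls to the robot, and variables do not carry over. Pictures are saved under pics/ and viewed, and the job is handed in when it is done.

Besides the shell and the picture viewer there is one more tool, called after "Emit:" as name(argument=value, ...) on one line, values as JSON. send_rows: Moves the arm, as the interface text tells. Its arguments: {"type":"object","properties":{"deltas":{"type":"array"}},"required":["deltas"]}

```bash
ls -la; mkdir -p pics; python3 - <<'E'
from cell import status, camera, calibration, ticket
import cv2
print(status.sense())
for n in ("scene","top","wrist"):
    c=calibration(n); print(n,c)
    im=camera(n); cv2.imwrite(f"pics/{n}0.png",cv2.cvtColor(im,cv2.COLOR_RGB2BGR))
E
```

```text
total 12
drwxr-xr-x  3 agent agent 4096 Dec  6 18:43 .
drwxr-xr-x 23 root  root  4096 Dec  6 18:43 ..
drwxr-xr-x  2 agent agent 4096 Dec  6 18:43 pics
{'clock': 0.0, 'joint_positions': array([-1.27109705e+00,  2.21234824e-01,  1.52758537e+00,  1.81159027e-05,
        1.39467097e+00, -1.26090835e-01]), 'dq': array([ 0.00037554, -0.00180666, -0.00026926,  0.00038447,  0.00123222,
        0.00053908]), 'effort': array([ 5.34765859e-04, -4.94606888e+01, -3.87380683e+01,  6.99050305e-02,
        5.71627321e-02, -1.47240257e-04]), 'tool_pos': array([ 0.25799296, -0.56866068,  0.24644543]), 'ee_rot': array([-3.06881678e+00, -6.63383756e-01,  2.30495010e-04]), 'wrist_force': array([-0.16087965,  0.16868972, -0.03536629]), 'wrist_torque': array([-0.01293283, -0.01006593,  0.0060523 ]), 'finger_gap': 0.9960123421779024}
scene {'fx': 539.7726511672282, 'fy': 539.7726511672282, 'cx': 283.32332337009876, 'cy': 213.1581712390983, 'world_to_cam': array([[-0.5225751 , -0.85236087,  0.01990519,  0.3860341 ],
       [-0.48393824,  0.27731536, -0.82999998,  0.32569369],
       [ 0.70193949, -0.4433702 , -0.55740812,  1.25135244],
       [ 0.        ,  0.        ,  0.        ,  1.        ]])}
top {'fx': 499.14498588848994, 'fy': 499.14498588848994, 'cx': 285.05172638405645, 'cy': 208.4185224402876, 'world_to_cam': array([[-0.00498777, -0.99997249,  0.0054903 ,  0.08113759],
       [-0.98871249,  0.0041093 , -0.1497689 ,  0.60972824],
       [ 0.14974221, -0.00617534, -0.98870579,  1.51069674],
       [ 0.        ,  0.        ,  0.        ,  1.        ]])}
wrist {'fx': 358.08863677783074, 'fy': 358.08863677783074, 'cx': 278.63613375315475, 'cy': 210.414783925524, 'world_to_cam': array([[ 0.41325391, -0.91061205, -0.00262689, -0.62375542],
       [-0.86924171, -0.3953356 ,  0.29686463, -0.03827375],
       [-0.27136702, -0.12039706, -0.95491596,  0.39252048],
       [ 0.        ,  0.        ,  0.        ,  1.        ]])}
```

View pics/scene0.png

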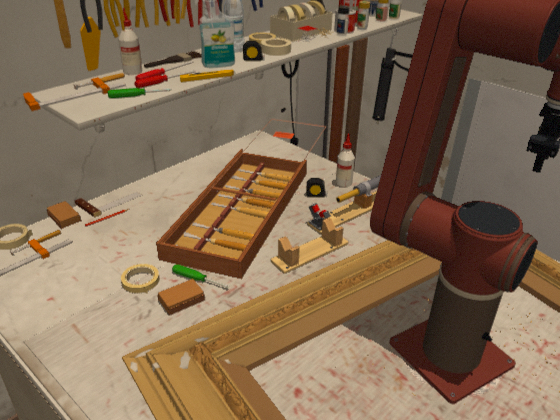

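View pics/top0.png

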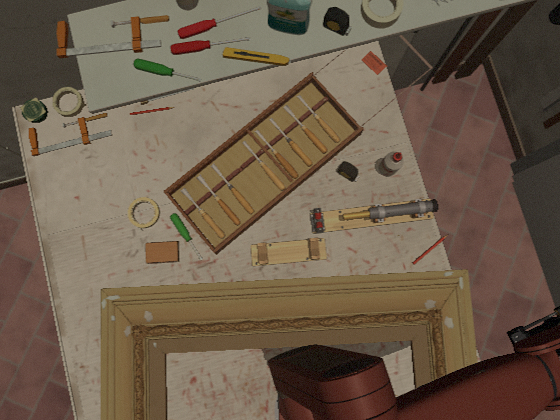

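View pics/wrist0.png

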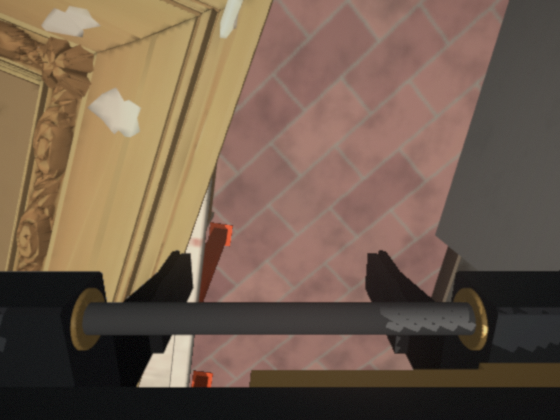

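The top view shows the holder at about (372,214), with the grey tube to the right, the brass stub from (340,216) to (372,213) and the rollers at (318,220). The cradle is at (289,250). I'll zoom in on both.

```bash
python3 - <<'E'
import cv2
a=cv2.imread("pics/top0.png")[140:280,235:455]; cv2.imwrite("pics/top0z.png",cv2.resize(a,None,fx=3.6,fy=3.6,interpolation=cv2.INTER_CUBIC))
a=cv2.imread("pics/scene0.png")[130:280,250:400]; cv2.imwrite("pics/scene0z.png",cv2.resize(a,None,fx=4,fy=4,interpolation=cv2.INTER_CUBIC))
E
```

```text
(no output)
```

View pics/top0z.png

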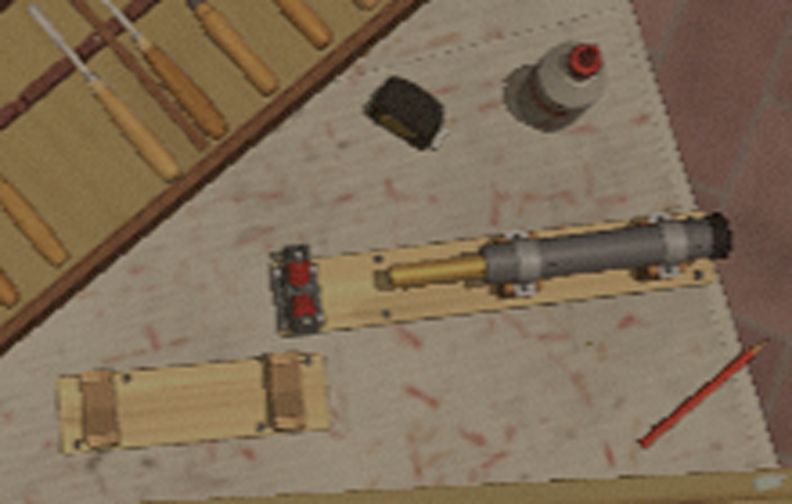

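View pics/scene0z.png

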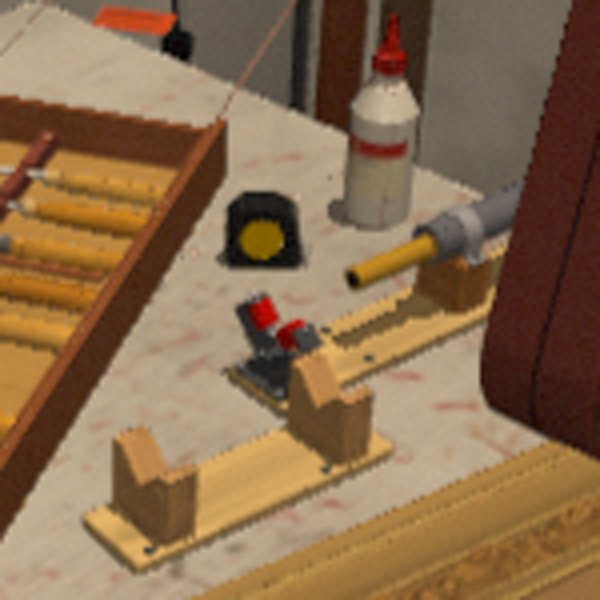

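The zoom confirms the layout: brass stub, mouth at zoomed (484,264), red roller pair at (302,289), and cradle blocks at (100,408) and (286,391). Next I'll turn these into positions.

```bash
cat > h.py <<'E'
import numpy as np, cv2
from cell import status, camera, calibration, ticket
from scipy.spatial.transform import Rotation as R
def ray(c,u,v,z):
    T=c["world_to_cam"]; Rm=T[:3,:3]; o=-Rm.T@T[:3,3]
    d=Rm.T@np.array([(u-c["cx"])/c["fx"],(v-c["cy"])/c["fy"],1])
    return o+d*(z-o[2])/d[2]
def proj(c,p):
    q=c["world_to_cam"]@np.r_[p,1]; return c["fx"]*q[0]/q[2]+c["cx"], c["fy"]*q[1]/q[2]+c["cy"]
def shot(n,name):
    c=calibration(n); im=cv2.cvtColor(camera(n),cv2.COLOR_RGB2BGR); cv2.imwrite(f"pics/{name}.png",im); return c,im
E
python3 - <<'E'
from h import *
c=calibration("top"); 
def z(u,v,h): return ray(c,(u+.5)/3.6-.5+235,(v+.5)/3.6-.5+140,h).round(4)
print("mouth top",z(484,264,.075)); print("far end",z(722,235,.075))
print("tip",z(386,276,.075))
print("roller red",z(302,289,.075), "board bottom-left corner",z(276,333,.012))
print("board corners cradle",[z(*p,.012) for p in ((58,376),(62,453),(327,355),(328,429))])
print("blocks",z(100,408,.065),z(286,391,.065))
print("stock board corners", z(715,283,.012), z(705,213,.012))
hsv=cv2.cvtColor(cv2.imread("pics/top0.png"),cv2.COLOR_BGR2HSV)
for q in ((345,215),(355,214),(330,225),(380,211)): print(q,hsv[q[1],q[0]])
E
```

```text
mouth top [ 0.5905 -0.1783  0.075 ]
far end [ 0.6146 -0.382   0.075 ]
tip [ 0.5806 -0.0948  0.075 ]
roller red [ 0.5698 -0.0234  0.075 ] board bottom-left corner [ 0.5389 -0.0046  0.012 ]
board corners cradle [array([0.502 , 0.1868, 0.012 ]), array([0.435, 0.183, 0.012]), array([ 0.5193, -0.0491,  0.012 ]), array([ 0.4547, -0.0489,  0.012 ])]
blocks [0.4706 0.1479 0.065 ] [ 0.4842 -0.0093  0.065 ]
stock board corners [ 0.5816 -0.3933  0.012 ] [ 0.6444 -0.3875  0.012 ]
(345, 215) [ 19 149 156]
(355, 214) [ 19 148 157]
(330, 225) [ 21  97 158]
(380, 211) [ 18  40 140]
```

```bash
python3 - <<'E'
from h import *
s=status.sense(); Rt=R.from_rotvec(s["ee_rot"]).as_matrix(); print(Rt.round(3))
c=calibration("wrist"); T=c["world_to_cam"]; o=-T[:3,:3].T@T[:3,3]
print("cam in tool",Rt.T@(o-s["tool_pos"]), "view dir tool",Rt.T@T[2,:3],"right",Rt.T@T[0,:3])
ct=calibration("top")
def z(u,v,h): return ray(ct,(u+.5)/3.6-.5+235,(v+.5)/3.6-.5+140,h).round(4)
print("bottle top",z(588,58,.185),"base", z(540,115,0.0),"cap img base",z(572,105,.12))
print("tape",z(405,110,.06))
im=cv2.imread("pics/top0.png"); hsv=cv2.cvtColor(im,cv2.COLOR_BGR2HSV)
m=((hsv[...,0]>14)&(hsv[...,0]<24)&(hsv[...,1]>120)).astype(np.uint8); roi=np.zeros_like(m); roi[205:226,336:372]=1; m*=roi
n,l,st,ce=cv2.connectedComponentsWithStats(m); 
k=1+st[1:,4].argmax(); print(st[k],ce[k])
ys,xs=np.where(l==k)
for x in range(xs.min(),xs.max()+1): print(x,ys[xs==x].min(),ys[xs==x].max(),end=' | ')
r=((hsv[...,0]<8)|(hsv[...,0]>172))&(hsv[...,1]>140); mm=r.astype(np.uint8); 
roi[:]=0; roi[200:240,305:330]=1; n,l,st,ce=cv2.connectedComponentsWithStats(mm*roi); print(); print(st[1:],ce[1:])
for q in ce[1:]: print(ray(ct,*q,.075))
E
```

```text
[[ 0.911  0.413 -0.   ]
 [ 0.413 -0.911  0.001]
 [ 0.    -0.001 -1.   ]]
cam in tool [ 8.01137862e-02  1.06841264e-05 -1.38000848e-01] view dir tool [-2.97061444e-01 -7.65567775e-04  9.54858059e-01] right [2.75121463e-04 9.99999568e-01 8.87352225e-04]
bottle top [ 0.7414 -0.2474  0.185 ] base [ 0.7368 -0.2463  0.    ] cap img base [ 0.718 -0.248  0.12 ]
tape [ 0.728  -0.1163  0.06  ]
[343 211  27   9 162] [356.24074074 214.96296296]
343 214 218 | 344 214 219 | 345 213 219 | 346 214 219 | 347 213 219 | 348 213 219 | 349 213 218 | 350 213 218 | 351 213 219 | 352 213 218 | 353 212 218 | 354 212 218 | 355 212 218 | 356 212 218 | 357 212 218 | 358 212 217 | 359 212 218 | 360 211 217 | 361 212 217 | 362 212 217 | 363 211 217 | 364 211 218 | 365 211 216 | 366 211 216 | 367 211 216 | 368 211 217 | 369 212 216 | 
[[315 212   6   7  37]
 [316 222   7   6  31]] [[317.67567568 215.32432432]
 [318.90322581 224.4516129 ]]
[ 0.58391383 -0.02097895  0.075     ]
[ 0.55584807 -0.02430368  0.075     ]
```

Emit:
send_rows(deltas=[[[1.3,-0.7,0],-1,1],[[2.6,-1.4,0],-2,1],[[3.9,-2.1,0],-3,1],[[5.2,-2.8,0],-4,1],[[6.5,-3.5,0],-5,1],[[7.8,-4.1,0],-6,1],[[9.1,-4.8,0],-7,1],[[10.4,-5.5,0],-8,1],[[11.7,-6.2,0],-9,1],[[13.0,-6.8,0],-10,1]])

```text
clock: 0.98
tool_pos: [0.5147, -0.2384, 0.2474]
ee_rot: [-2.322, -2.116, 0.0]
wrist_force: [1.2, -1.3, -0.0]
finger_gap: 0.999
```

```bash
cat >> h.py <<'E'
def delta(p,yaw_deg):
    s=status.sense(); Rt=R.from_rotvec(s["ee_rot"]).as_matrix()
    yaw=np.degrees(np.arctan2(Rt[1,0],Rt[0,0]))
    d=Rt.T@(np.array(p)-s["tool_pos"])/0.03
    print("pos",s["tool_pos"].round(4),"yaw",yaw.round(2),"tilt",np.degrees(np.arccos(-Rt[2,2])).round(2),"F",s["wrist_force"].round(1),"gap",round(s["finger_gap"],3),"t",s["clock"])
    print("delta units",d.round(3),"spin",round(-(yaw_deg-yaw)/6,3))
E
python3 -c "
from h import *
delta([.587,-.1485,.248],96.7)"
```

```text
pos [ 0.5147 -0.2384  0.2474] yaw 84.7 tilt 0.01 F [ 1.2 -1.3 -0. ] gap 0.999 t 0.9833
delta units [ 3.206  2.122 -0.019] spin -2.001
```

Emit:
send_rows(deltas=[[[1.1,0.7,0],-1,1],[[2.0,1.3,0],-2,1],[[2.6,1.7,0],-2,1],[[2.6,1.7,0],-2,1],[[2.6,1.7,0],-2,1]])

```text
clock: 1.4
tool_pos: [0.5726, -0.1667, 0.247]
ee_rot: [-2.091, -2.344, 0.001]
wrist_force: [-0.6, -0.0, -0.0]
finger_gap: 0.998
```

```bash
python3 -c "
from h import *
delta([.587,-.1485,.248],96.7)
shot('wrist','w1'); shot('top','t1')"
```

```text
pos [ 0.5726 -0.1667  0.247 ] yaw 96.53 tilt 0.06 F [-0.6 -0.  -0. ] gap 0.998 t 1.4
delta units [ 0.549  0.546 -0.034] spin -0.029
```

View pics/w1.png

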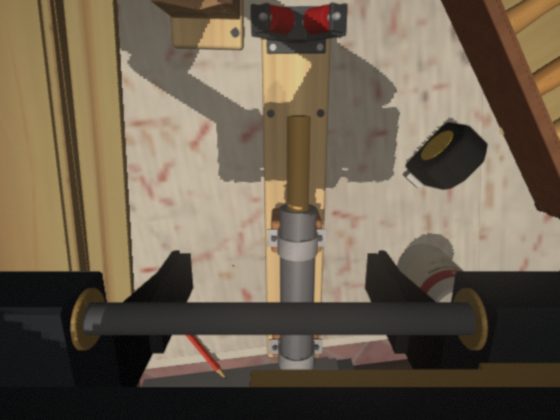

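The wrist view shows the brass stub between rows 116 and 207 at column ~298, the mouth at row ~207 and the rollers at (299,19).

```bash
python3 - <<'E'
from h import *
c=calibration("wrist"); im=cv2.imread("pics/w1.png"); hsv=cv2.cvtColor(im,cv2.COLOR_BGR2HSV)
m=((hsv[...,0]>12)&(hsv[...,0]<26)&(hsv[...,1]>140)); 
for v in range(112,216,6):
    xs=np.where(m[v,280:318])[0]+280; print(v,xs.min() if len(xs) else 0,xs.max() if len(xs) else 0,end=' | ')
g=hsv[...,1]<60
print()
for v in (215,225,270,280,290): 
    xs=np.where(g[v,270:325])[0]+270; print(v,xs.min(),xs.max(),end=' | ')
r=(((hsv[...,0]<8)|(hsv[...,0]>172))&(hsv[...,1]>150)).astype(np.uint8); r[40:]=0
n,l,st,ce=cv2.connectedComponentsWithStats(r); 
print()
for i in range(1,n):
    if st[i,4]>50: print(st[i],ce[i],ray(c,*ce[i],.075))
print("tip top", ray(c,298.5,116,.082),"tip axis",ray(c,298.5,116,.072),"mouth top edge",ray(c,297,207,.092),"mid",ray(c,297,207,.075))
big=cv2.resize(im[90:260,240:360],None,fx=4,fy=4,interpolation=cv2.INTER_CUBIC)[:600]; cv2.imwrite("pics/w1z.png",big)
E
```

```text
112 0 0 | 118 289 307 | 124 291 307 | 130 290 308 | 136 292 306 | 142 289 307 | 148 291 305 | 154 291 307 | 160 293 307 | 166 293 307 | 172 293 305 | 178 0 0 | 184 0 0 | 190 299 299 | 196 0 0 | 202 0 0 | 208 293 301 | 214 0 0 | 
215 280 315 | 225 281 314 | 270 281 324 | 280 281 324 | 290 281 324 | 
[270   5  24  29 558] [281.00716846  19.43010753] [ 0.55601096 -0.02850901  0.075     ]
[304   5  26  29 593] [316.64755481  19.43001686] [ 0.5835679  -0.02543525  0.075     ]
tip top [ 0.57840949 -0.09887881  0.082     ] tip axis [ 0.57897613 -0.09924762  0.072     ] mouth top edge [ 0.58616177 -0.17330867  0.092     ] mid [ 0.58760749 -0.17827337  0.075     ]
```

View pics/w1z.png

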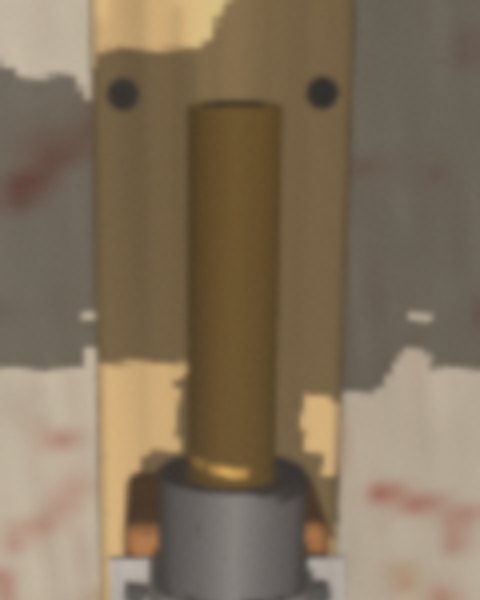

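```bash
python3 - <<'E'
from h import *
c=calibration("top"); w=calibration("wrist")
for u,v in ((344,216.5),(356.24,214.96),(368,213.7)): print(ray(c,u,v,.076))
for u,v in ((298.5,120),(298.7,145),(299.2,169)): print(ray(w,u,v,.080))
print(ray(w,297.5,210,.075),ray(w,297.5,280,.092))
delta([.5825,-.142,.10],96.7)
E
```

```text
[ 0.5798162  -0.10120429  0.076     ]
[ 0.5844007 -0.1387061  0.076    ]
[ 0.58813326 -0.17475961  0.076     ]
[ 0.57893106 -0.1021298   0.08      ]
[ 0.58171103 -0.12244066  0.08      ]
[ 0.5847527  -0.14270824  0.08      ]
[ 0.58841614 -0.18103901  0.075     ] [ 0.59538735 -0.24220733  0.092     ]
pos [ 0.5718 -0.1683  0.2472] yaw 96.37 tilt 0.06 F [0.2 1.4 0.3] gap 0.998 t 1.5
delta units [0.834 0.456 4.905] spin -0.056
```

```bash
python3 - <<'E'
from h import *
delta([.586,-.154,.078],96.7)
E
```

```text
pos [ 0.5718 -0.1683  0.2472] yaw 96.37 tilt 0.06 F [0.2 1.4 0.3] gap 0.998 t 1.5
delta units [0.423 0.528 5.638] spin -0.056
```

Emit:
send_rows(deltas=[[[0.4,0.5,0.5],0,1],[[0.42,0.53,1.5],0,1],[[0.42,0.53,2.5],0,1],[[0.42,0.53,3.5],0,1],[[0.42,0.53,4.2],0,1],[[0.42,0.53,4.2],0,1],[[0.42,0.53,4.2],0,1]])

```text
clock: 2.08
tool_pos: [0.5852, -0.1544, 0.1205]
ee_rot: [-2.094, -2.338, 0.002]
wrist_force: [0.5, 1.2, 0.3]
finger_gap: 0.999
```

```bash
python3 - <<'E'
from h import *
delta([.586,-.154,.078],96.7)
shot("wrist","w2")
E
```

```text
pos [ 0.5852 -0.1544  0.1205] yaw 96.28 tilt 0.19 F [0.5 1.2 0.3] gap 0.999 t 2.0833
delta units [0.009 0.031 1.416] spin -0.07
```

View pics/w2.png

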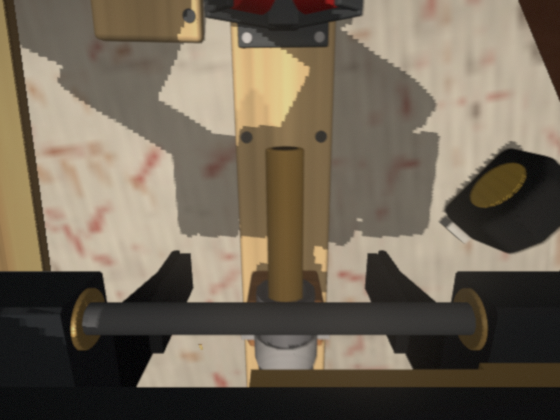

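Emit:
send_rows(deltas=[[[0.02,0.06,0.5],-0.07,1],[[0.02,0.06,1.0],-0.07,1],[[0.02,0.06,1.42],-0.07,1],[[0.02,0.06,1.42],-0.07,1],[[0.02,0.06,1.42],-0.07,1]])

```text
clock: 2.55
tool_pos: [0.5886, -0.153, 0.0795]
ee_rot: [2.086, 2.349, 0.0]
wrist_force: [0.4, 0.3, 0.3]
finger_gap: 1.001
```

Emit:
send_rows(deltas=[[[0,0,0],0,0.7],[[0,0,0],0,0.5],[[0,0,0],0,0.35],[[0,0,0],0,0.2],[[0,0,0],0,0.2],[[0,0,0],0,0.2],[[0,0,0],0,0.2]])

```text
clock: 3.13
tool_pos: [0.5886, -0.1527, 0.079]
ee_rot: [2.085, 2.35, 0.0]
wrist_force: [0.5, -0.0, 0.5]
finger_gap: 0.549
```

```bash
python3 - <<'E'
from h import *
delta([.586,-.154,.078],96.7)
shot("wrist","w3")
E
```

```text
pos [ 0.5886 -0.1527  0.079 ] yaw 96.82 tilt 0.0 F [ 0.5 -0.   0.5] gap 0.549 t 3.1333
delta units [-0.034 -0.09   0.034] spin 0.02
```

View pics/w3.png

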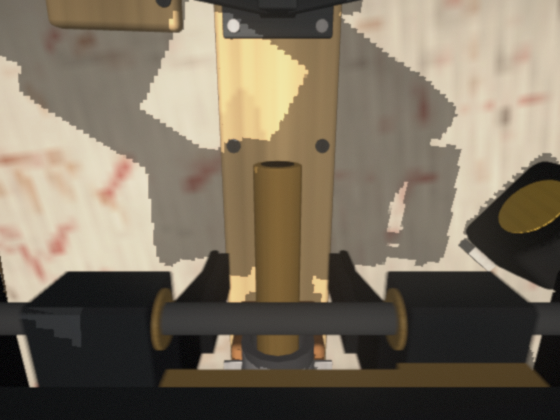

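The tube at column 278 is centred between the fingers, so I'll close on it.

Emit:
send_rows(deltas=[[[0,0,0],0,0.1],[[0,0,0],0,0.1],[[0,0,0],0,0.1],[[0,0,0],0,0.1],[[0,0,0],0,0.1],[[0,0,0],0,0.1],[[0,0,0],0,0.1],[[0,0,0],0,0.1]])

```text
clock: 3.85
tool_pos: [0.5885, -0.1527, 0.0789]
ee_rot: [-2.085, -2.349, 0.0]
wrist_force: [-0.4, -0.6, -0.3]
finger_gap: 0.22
```

Emit:
send_rows(deltas=[[[0,0,-0.08],0,0.1],[[0.15,0,-0.08],0,0.1],[[0.4,0,-0.08],0,0.1],[[0.7,0,-0.08],0,0.1],[[1.0,0,-0.08],0,0.1],[[1.3,0,-0.08],0,0.1],[[1.5,0,-0.08],0,0.1],[[1.6,0,-0.08],0,0.1],[[1.6,0,-0.08],0,0.1]])

```text
clock: 4.6
tool_pos: [0.5827, -0.1038, 0.0813]
ee_rot: [-2.084, -2.35, -0.0]
wrist_force: [0.0, 0.6, -2.6]
finger_gap: 0.219
```

```bash
python3 - <<'E'
from h import *
delta([.5885,-.1527,.078],96.7)
shot("wrist","w4")
E
```

```text
pos [ 0.5827 -0.1038  0.0813] yaw 96.89 tilt 0.04 F [ 0.   0.6 -2.6] gap 0.219 t 4.6
delta units [-1.643 -0.002  0.108] spin 0.031
```

View pics/w4.png

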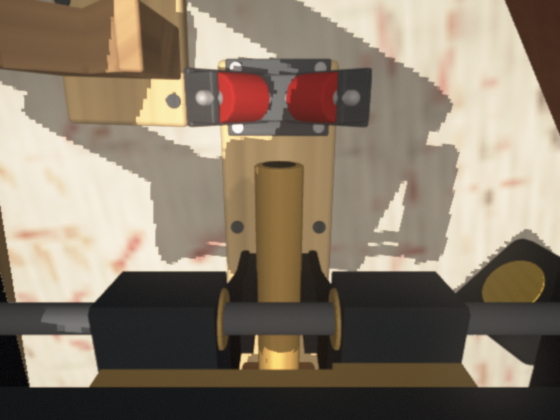

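The tube, at column 279, lines up with the roller V at column 278. I'll carry on.

Emit:
send_rows(deltas=[[[0.2,0,0],0,0.1],[[0.4,0,0],0,0.1],[[0.7,0,0],0,0.1],[[1.0,0,0],0,0.1],[[1.2,0,0],0,0.1],[[1.3,0,0],0,0.1],[[1.3,0,0],0,0.1],[[1.3,0,0],0,0.1]])

```text
clock: 5.32
tool_pos: [0.5782, -0.0659, 0.0813]
ee_rot: [-2.085, -2.35, -0.0]
wrist_force: [0.5, 0.5, -2.8]
finger_gap: 0.221
```

```bash
python3 - <<'E'
from h import *
delta([.5885,-.1527,.078],96.7)
shot("wrist","w5"); shot("scene","s5")
im=cv2.imread("pics/s5.png")[130:280,250:400]; cv2.imwrite("pics/s5z.png",cv2.resize(im,None,fx=4,fy=4,interpolation=cv2.INTER_CUBIC))
E
```

```text
pos [ 0.5782 -0.0659  0.0813] yaw 96.85 tilt 0.01 F [ 0.5  0.5 -2.8] gap 0.221 t 5.3167
delta units [-2.915 -0.004  0.111] spin 0.025
```

View pics/w5.png

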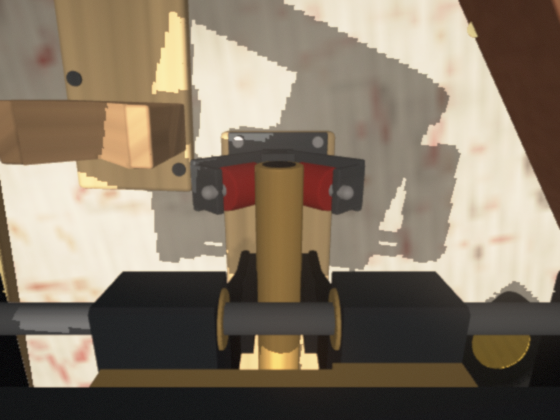

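View pics/s5z.png

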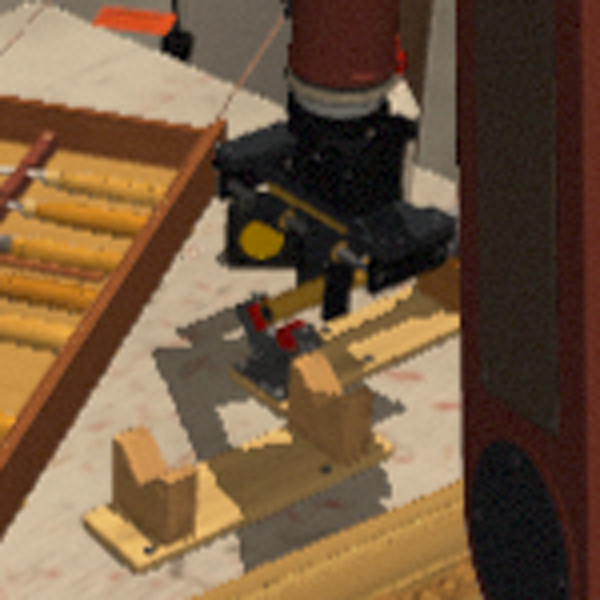

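The tube tip at row 163 is beyond the roller axis at row ~187. Lower it onto the rollers and let go.

Emit:
send_rows(deltas=[[[0,0,0.04],0,0.1],[[0,0,0.08],0,0.1],[[0,0,0.08],0,0.1],[[0,0,0.08],0,0.1]])

```text
clock: 5.75
tool_pos: [0.5782, -0.0666, 0.0789]
ee_rot: [2.086, 2.349, -0.0]
wrist_force: [-0.0, -0.2, -2.1]
finger_gap: 0.224
```

Emit:
send_rows(deltas=[[[0,0,0.03],0,0.1],[[0,0,0.05],0,0.1],[[0,0,0.05],0,0.2],[[0,0,0.05],0,0.3],[[0,0,0.05],0,0.5],[[0,0,0.05],0,0.5],[[0,0,0.05],0,0.5],[[0,0,0.05],0,0.5],[[0,0,0.05],0,0.5],[[0,0,0.05],0,0.5]])

```text
clock: 6.58
tool_pos: [0.5782, -0.0663, 0.0774]
ee_rot: [-2.085, -2.35, -0.0]
wrist_force: [-0.4, 0.1, -0.5]
finger_gap: 0.495
```

```bash
python3 - <<'E'
from h import *
delta([.5885,-.1527,.078],96.7)
shot("wrist","w6")
E
```

```text
pos [ 0.5782 -0.0663  0.0774] yaw 96.82 tilt 0.0 F [-0.4  0.1 -0.5] gap 0.495 t 6.5833
delta units [-2.9e+00 -2.0e-03 -2.0e-02] spin 0.019
```

View pics/w6.png

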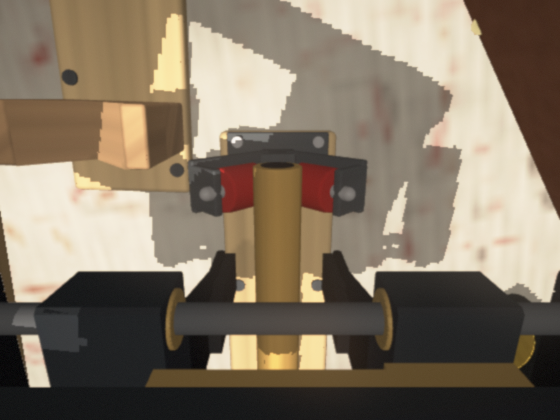

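Emit:
send_rows(deltas=[[[0,0,0],0,0.55],[[0,0,0],0,0.55],[[-0.4,0,0],0,0.55],[[-1.0,0,0],0,0.55],[[-1.6,0,0],0,0.55],[[-2.2,0,0],0,0.55],[[-2.7,0,0],0,0.55],[[-2.9,0,0],0,0.55],[[-2.9,0,0],0,0.55],[[-2.9,0,0],0,0.55]])

```text
clock: 7.47
tool_pos: [0.5884, -0.1528, 0.0773]
ee_rot: [-2.086, -2.348, -0.0]
wrist_force: [0.7, 0.4, -0.2]
finger_gap: 0.548
```

```bash
python3 - <<'E'
from h import *
delta([.5885,-.1547,.078],96.7)
c,im=shot("wrist","w7")
for p in ((.5783-.002,-.0098-.0,.082),): pass
E
```

```text
pos [ 0.5884 -0.1528  0.0773] yaw 96.76 tilt 0.03 F [ 0.7  0.4 -0.2] gap 0.548 t 7.4667
delta units [-0.062 -0.003 -0.024] spin 0.011
```

View pics/w7.png

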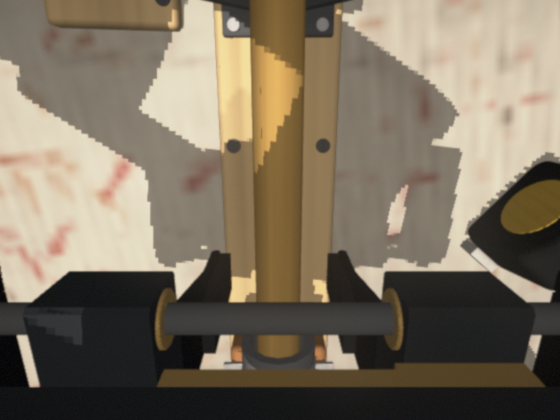

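Emit:
send_rows(deltas=[[[0,0,0],0,0.1],[[0,0,0],0,0.1],[[0,0,0],0,0.1],[[0,0,0],0,0.1],[[0,0,0],0,0.1],[[0,0,0],0,0.1],[[0,0,0],0,0.1],[[0,0,0],0,0.1]])

```text
clock: 8.18
tool_pos: [0.5885, -0.1524, 0.0775]
ee_rot: [-2.085, -2.349, -0.0]
wrist_force: [-0.7, 2.0, 1.6]
finger_gap: 0.216
```

Emit:
send_rows(deltas=[[[0.1,0,0],0,0.1],[[0.3,0,0],0,0.1],[[0.5,0,0],0,0.1],[[0.57,0,0],0,0.1],[[0.57,0,0],0,0.1],[[0.57,0,0],0,0.3],[[0.57,0,0],0,0.5],[[0.57,0,0],0,0.5],[[0.57,0,0],0,0.5],[[0.57,0,0],0,0.5]])

```text
clock: 9.02
tool_pos: [0.5865, -0.1359, 0.0774]
ee_rot: [2.086, 2.349, 0.0]
wrist_force: [0.4, -0.9, -0.5]
finger_gap: 0.474
```

```bash
python3 - <<'E'
from h import *
delta([.5885,-.1527,.078],96.7)
shot("top","t8"); shot("wrist","w8")
im=cv2.imread("pics/t8.png")[140:280,235:455]; cv2.imwrite("pics/t8z.png",cv2.resize(im,None,fx=3.6,fy=3.6,interpolation=cv2.INTER_CUBIC))
E
```

```text
pos [ 0.5865 -0.1359  0.0774] yaw 96.81 tilt 0.0 F [ 0.4 -0.9 -0.5] gap 0.474 t 9.0167
delta units [-0.565 -0.001 -0.019] spin 0.018
```

View pics/t8z.png

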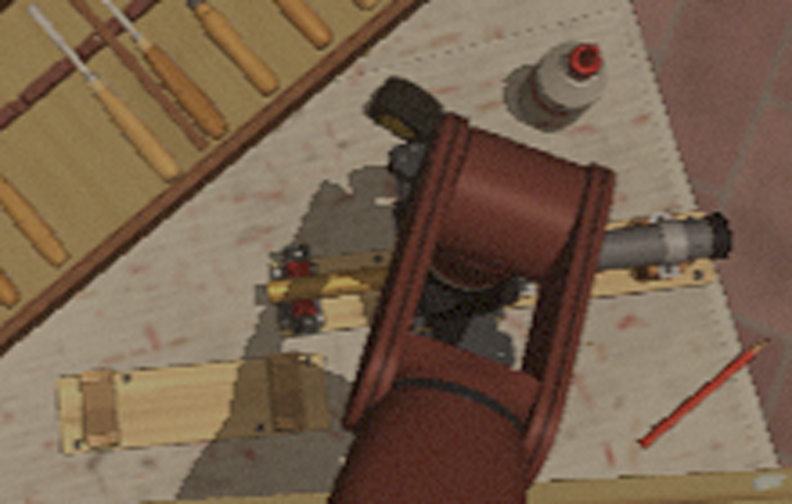

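View pics/w8.png

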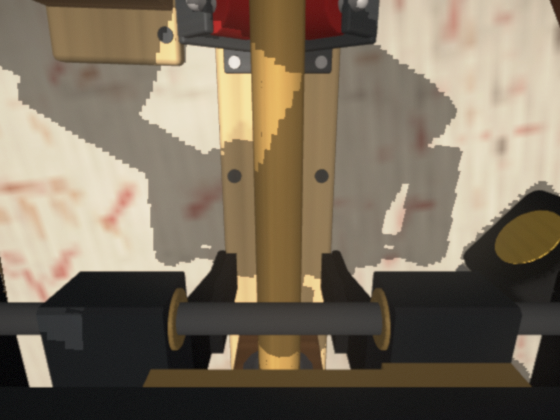

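```bash
python3 - <<'E'
from h import *
ct=calibration("top")
def z(u,v,h): return ray(ct,(u+.5)/3.6-.5+235,(v+.5)/3.6-.5+140,h).round(4)
print(z(270,291,.072), z(267,291,.072))
# hand-to-tip from w5 (gripped)
im=cv2.imread("pics/w6.png"); hsv=cv2.cvtColor(im,cv2.COLOR_BGR2HSV)
print(hsv[155:170,278])
E
```

```text
[0.5686 0.0036 0.072 ] [0.5686 0.0061 0.072 ]
[[ 15  29  70]
 [ 15  22  70]
 [ 15  22  70]
 [ 10  22  70]
 [ 15  22  70]
 [ 15  23  68]
 [ 15  32  64]
 [ 10  48  48]
 [ 14  67  42]
 [ 11  70  40]
 [ 14  67  42]
 [ 14  67  42]
 [ 14  91  53]
 [ 18 119  79]
 [ 18 136 109]]
```

Emit:
send_rows(deltas=[[[-0.2,0,0],0,0.5],[[-0.5,0,0],0,0.5],[[-0.57,0,0],0,0.5],[[-0.57,0,0],0,0.1],[[-0.57,0,0],0,0.1],[[-0.57,0,0],0,0.1],[[-0.57,0,0],0,0.1],[[-0.57,0,0],0,0.1],[[-0.57,0,0],0,0.1],[[-0.57,0,0],0,0.1]])

```text
clock: 9.95
tool_pos: [0.5885, -0.1525, 0.0774]
ee_rot: [-2.085, -2.35, 0.0]
wrist_force: [0.8, 0.2, -0.5]
finger_gap: 0.217
```

Emit:
send_rows(deltas=[[[0,0,0],0,0.1],[[0.2,0,-0.03],0,0.1],[[0.5,0,-0.03],0,0.1],[[0.8,0,-0.03],0,0.1],[[1.1,0,-0.03],0,0.1],[[1.4,0,-0.03],0,0.1],[[1.7,0,-0.03],0,0.1],[[1.9,0,-0.03],0,0.1],[[2.0,0,-0.03],0,0.1],[[2.0,0,-0.03],0,0.1]])

```text
clock: 10.78
tool_pos: [0.5812, -0.0921, 0.0782]
ee_rot: [-2.084, -2.35, 0.0]
wrist_force: [0.1, -0.9, -2.9]
finger_gap: 0.221
```

```bash
python3 - <<'E'
from h import *
delta([.577,-.0618,.079],96.7)
shot("wrist","w9")
E
```

```text
pos [ 0.5812 -0.0921  0.0782] yaw 96.88 tilt 0.03 F [ 0.1 -0.9 -2.9] gap 0.221 t 10.7833
delta units [ 1.02  -0.017 -0.025] spin 0.031
```

View pics/w9.png

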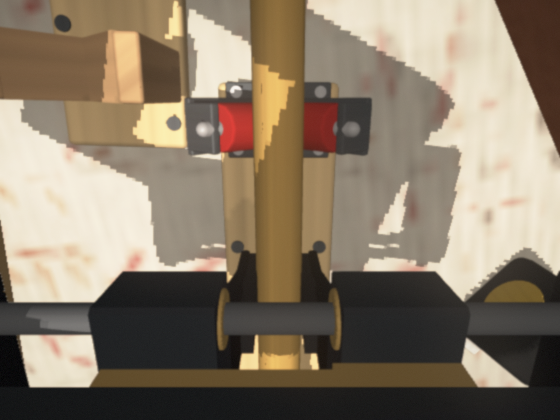

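Emit:
send_rows(deltas=[[[0.2,0,0],0,0.1],[[0.5,0,0],0,0.1],[[0.8,0,0],0,0.1],[[1.0,0,0],0,0.1],[[1.0,0,0],0,0.1],[[1.0,0,0],0,0.1]])

```text
clock: 11.33
tool_pos: [0.5777, -0.0627, 0.0783]
ee_rot: [-2.084, -2.351, 0.0]
wrist_force: [-0.9, 0.2, -3.9]
finger_gap: 0.217
```

```bash
python3 - <<'E'
from h import *
delta([.577,-.0618,.079],96.7)
shot("scene","s10")
im=cv2.imread("pics/s10.png")[130:280,250:400]; cv2.imwrite("pics/s10z.png",cv2.resize(im,None,fx=4,fy=4,interpolation=cv2.INTER_CUBIC))
im=shot("top","t10")[1][140:280,235:455]; cv2.imwrite("pics/t10z.png",cv2.resize(im,None,fx=3.6,fy=3.6,interpolation=cv2.INTER_CUBIC))
E
```

```text
pos [ 0.5777 -0.0627  0.0783] yaw 96.88 tilt 0.01 F [-0.9  0.2 -3.9] gap 0.217 t 11.3333
delta units [ 0.034 -0.021 -0.022] spin 0.03
```

View pics/s10z.png

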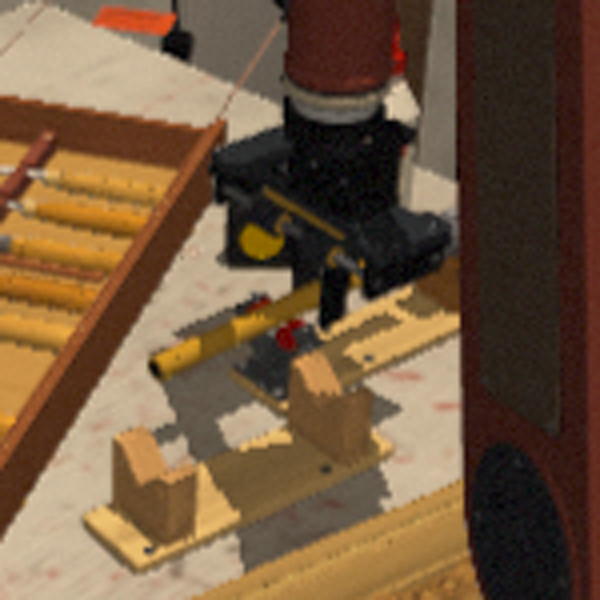

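View pics/t10z.png

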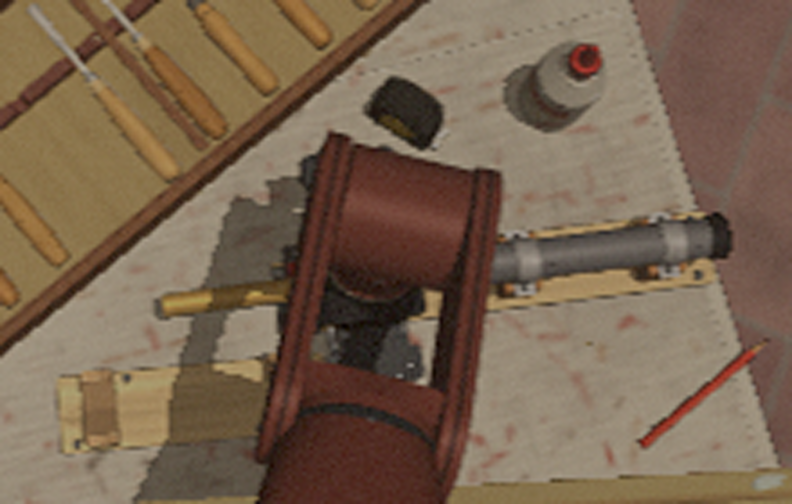

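```bash
cat >> h.py <<'E'
def tri(c1,p1,c2,p2):
    P=[c["world_to_cam"][:3] for c in (c1,c2)]
    n=[np.array([[(p[0]-c["cx"])/c["fx"]],[(p[1]-c["cy"])/c["fy"]]]) for c,p in ((c1,p1),(c2,p2))]
    X=cv2.triangulatePoints(P[0],P[1],n[0],n[1]); X=(X[:3]/X[3]).ravel()
    return X, [np.subtract(proj(c,X),p).round(1) for c,p in ((c1,p1),(c2,p2))]
E
python3 - <<'E'
from h import *
ct=calibration("top"); cs=calibration("scene")
a=((160+.5)/3.6-.5+235,(305+.5)/3.6-.5+140); b=((155+.5)/4-.5+250,(366+.5)/4-.5+130)
print(ray(ct,*a,.072), tri(ct,a,cs,b))
E
```

```text
[0.557008   0.09696006 0.072     ] (array([0.55671629, 0.09662932, 0.07242681]), [array([0.1, 0.1]), array([-0.1, -0. ])])
```

Triangulation puts the tip at (0.557, 0.097, 0.072), so the middle is 149 mm ahead of the mouth and the tail is 19 mm clear. The hand is 30 mm behind the middle. Now lift.

Emit:
send_rows(deltas=[[[0,0,-0.1],0,0.1],[[0,0,-0.2],0,0.1],[[0,0,-0.3],0,0.1],[[0,0,-0.5],0,0.1],[[0,0,-0.7],0,0.1],[[0,0,-0.8],0,0.1],[[0,0,-0.8],0,0.1]])

```text
clock: 12.02
tool_pos: [0.5788, -0.0636, 0.1039]
ee_rot: [2.084, 2.348, 0.002]
wrist_force: [-0.3, -0.7, -3.7]
finger_gap: 0.22
```

```bash
python3 - <<'E'
from h import *
delta([.577,-.0618,.079],96.7)
im=shot("scene","s11")[1][130:280,250:400]; cv2.imwrite("pics/s11z.png",cv2.resize(im,None,fx=4,fy=4,interpolation=cv2.INTER_CUBIC))
im=shot("top","t11")[1][140:280,235:455]; cv2.imwrite("pics/t11z.png",cv2.resize(im,None,fx=3.6,fy=3.6,interpolation=cv2.INTER_CUBIC))
E
```

```text
pos [ 0.5788 -0.0636  0.1039] yaw 96.81 tilt 0.14 F [-0.3 -0.7 -3.7] gap 0.22 t 12.0167
delta units [ 0.067 -0.055  0.829] spin 0.019
```

View pics/s11z.png

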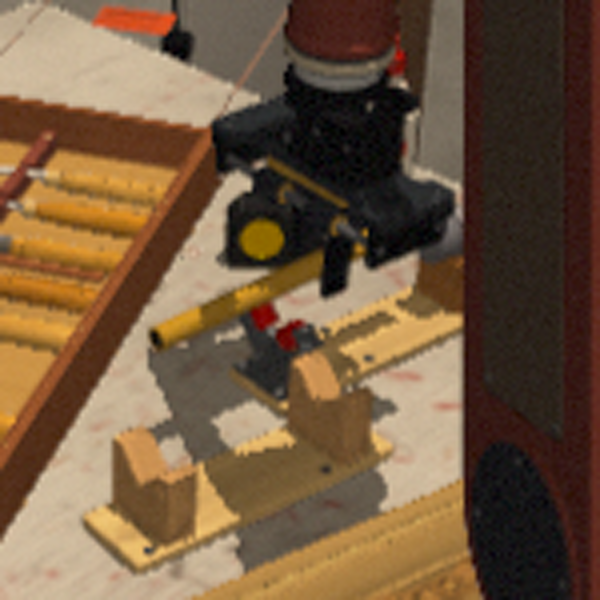

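View pics/t11z.png

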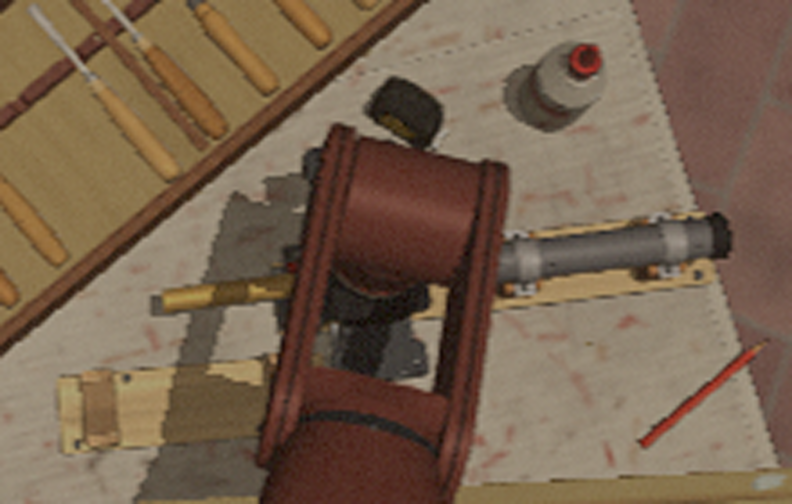

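```bash
python3 - <<'E'
from h import *
ct=calibration("top"); cs=calibration("scene")
a=((160+.5)/3.6-.5+235,(300+.5)/3.6-.5+140); b=((155+.5)/4-.5+250,(339+.5)/4-.5+130)
print(tri(ct,a,cs,b))
E
```

```text
(array([0.55819594, 0.09643808, 0.09502722]), [array([0.1, 0.1]), array([-0.2, -0. ])])
```

Emit:
send_rows(deltas=[[[0,0,-0.3],0,0.1],[[0,0,-0.6],0,0.1],[[0,0,-1.0],0,0.1],[[0,0,-1.4],0,0.1],[[0,0,-1.7],0,0.1],[[0,0,-1.9],0,0.1],[[0,0,-1.9],0,0.1]])

```text
clock: 12.7
tool_pos: [0.5792, -0.0636, 0.1619]
ee_rot: [2.083, 2.347, 0.003]
wrist_force: [0.3, 0.2, -3.6]
finger_gap: 0.219
```

```bash
python3 - <<'E'
from h import *
delta([.480,.038,.16],94.9)
E
```

```text
pos [ 0.5792 -0.0636  0.1619] yaw 96.82 tilt 0.23 F [ 0.3  0.2 -3.6] gap 0.219 t 12.7
delta units [ 3.757 -2.882  0.049] spin 0.32
```

Emit:
send_rows(deltas=[[[0.3,-0.2,0],0,0.1],[[0.8,-0.6,0],0.1,0.1],[[1.4,-1.1,0],0.2,0.1],[[2.0,-1.6,0],0.3,0.1],[[2.6,-2.1,0],0.32,0.1],[[3.2,-2.5,0],0.32,0.1],[[3.6,-2.8,0],0.32,0.1],[[3.75,-2.88,0],0.32,0.1],[[3.75,-2.88,0],0.32,0.1],[[3.75,-2.88,0],0.32,0.1]])

```text
clock: 13.53
tool_pos: [0.4791, 0.038, 0.1595]
ee_rot: [2.123, 2.314, 0.0]
wrist_force: [-0.0, -0.3, -4.0]
finger_gap: 0.222
```

```bash
python3 - <<'E'
from h import *
delta([.480,.038,.16],94.9)
im=shot("scene","s12")[1][110:290,220:420]; cv2.imwrite("pics/s12z.png",cv2.resize(im,None,fx=3.3,fy=3.3,interpolation=cv2.INTER_CUBIC))
im=shot("top","t12")[1][140:280,235:455]; cv2.imwrite("pics/t12z.png",cv2.resize(im,None,fx=3.6,fy=3.6,interpolation=cv2.INTER_CUBIC))
shot("wrist","w12")
E
```

```text
pos [0.4791 0.038  0.1595] yaw 94.93 tilt 0.06 F [-0.  -0.3 -4. ] gap 0.222 t 13.5333
delta units [-0.002  0.029 -0.017] spin 0.005
```

View pics/s12z.png

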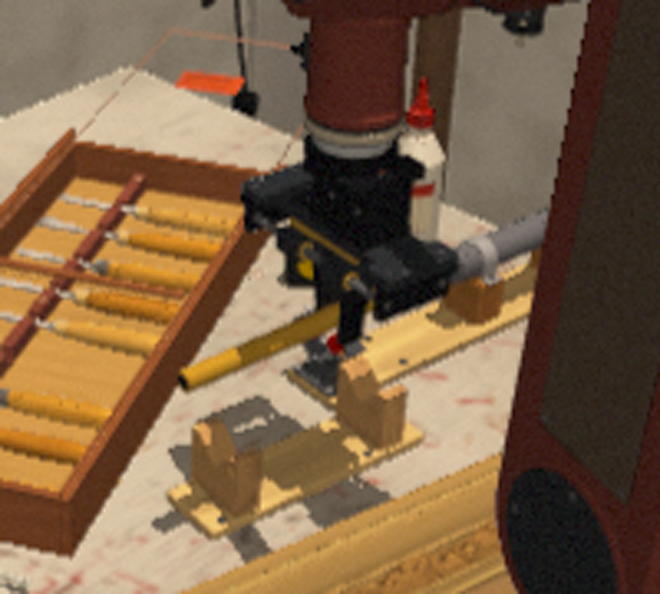

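View pics/w12.png

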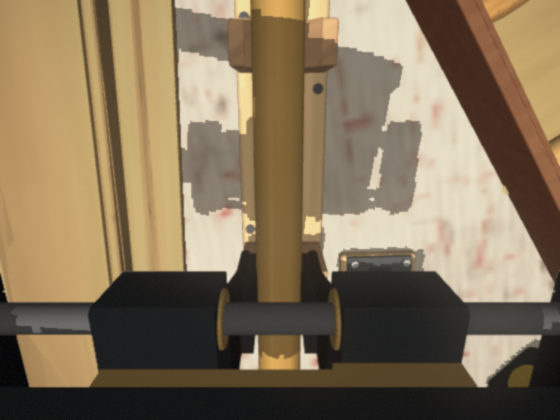

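View pics/t12z.png

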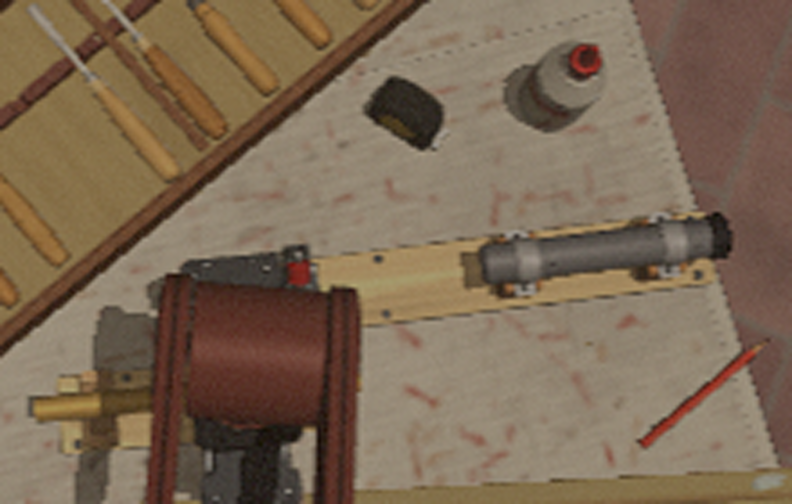

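```bash
python3 - <<'E'
from h import *
w=calibration("wrist"); ct=calibration("top"); cs=calibration("scene")
im=cv2.imread("pics/w12.png"); cv2.imwrite("pics/w12z.png",cv2.resize(im[0:270,200:360],None,fx=2.2,fy=2.2,interpolation=cv2.INTER_CUBIC))
print("block c",ray(w,283.5,45,.07), ray(w,229,20,.07),ray(w,338,20,.07))
print("board c",ray(w,283,150,.012), "grasp", ray(w,279,300,.16))
a=((28+.5)/3.6-.5+235,(408+.5)/3.6-.5+140); b=((184+.5)/3.3-.5+220,(381+.5)/3.3-.5+110)
print("tip",tri(ct,a,cs,b))
a=((33+.5)/3.6-.5+235,(408+.5)/3.6-.5+140)
print("tip",tri(ct,a,cs,b))
E
```

```text
block c [0.47107056 0.14859277 0.07      ] [0.43891062 0.15897093 0.07      ] [0.50090872 0.16424935 0.07      ]
board c [0.47751927 0.08031563 0.012     ] grasp [0.47804988 0.03509384 0.16      ]
tip (array([0.46389792, 0.19944394, 0.15157907]), [array([0.8, 0.6]), array([-1.1, -0.1])])
tip (array([0.46493456, 0.19693   , 0.14978651]), [array([0.3, 0.2]), array([-0.5, -0.1])])
```

View pics/w12z.png

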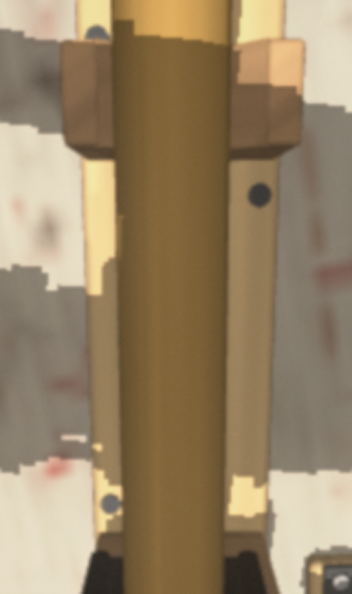

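Emit:
send_rows(deltas=[[[0,0.05,0.3],0,0.1],[[0,0.05,0.7],0,0.1],[[0,0.05,1.2],0,0.1],[[0,0.05,1.7],0,0.1],[[0,0.05,2.1],0,0.1],[[0,0.05,2.4],0,0.1],[[0,0.05,2.6],0,0.1],[[0,0.05,2.6],0,0.1],[[0,0.05,2.6],0,0.1]])

```text
clock: 14.43
tool_pos: [0.4803, 0.0381, 0.0812]
ee_rot: [-2.125, -2.314, 0.0]
wrist_force: [-0.5, -0.4, -3.8]
finger_gap: 0.221
```

```bash
python3 - <<'E'
from h import *
delta([.480,.038,.07],94.9)
im=shot("scene","s13")[1][110:290,220:420]; cv2.imwrite("pics/s13z.png",cv2.resize(im,None,fx=3.3,fy=3.3,interpolation=cv2.INTER_CUBIC))
shot("wrist","w13")
E
```

```text
pos [0.4803 0.0381 0.0812] yaw 94.88 tilt 0.02 F [-0.5 -0.4 -3.8] gap 0.221 t 14.4333
delta units [-0.002 -0.011  0.373] spin -0.004
```

View pics/s13z.png

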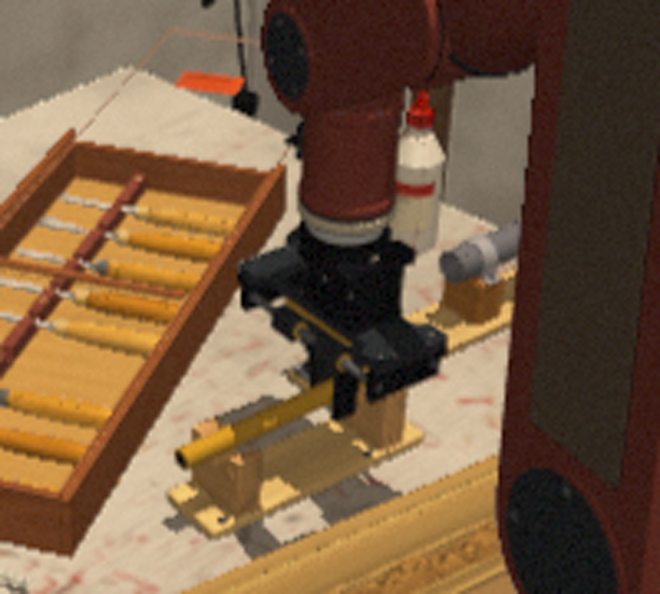

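View pics/w13.png

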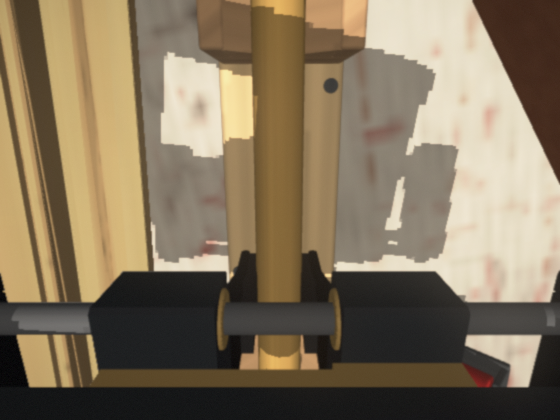

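The block centre is at column ~282 and the tube at ~278.5, about 1.5 mm off. I'll nudge it and lower gently.

Emit:
send_rows(deltas=[[[0,0.04,0.1],0,0.1],[[0,0.04,0.2],0,0.1],[[0,0.04,0.28],0,0.1],[[0,0.04,0.3],0,0.1],[[0,0.04,0.3],0,0.1]])

```text
clock: 14.95
tool_pos: [0.4811, 0.0384, 0.072]
ee_rot: [-2.124, -2.314, 0.001]
wrist_force: [-0.2, 0.1, -3.8]
finger_gap: 0.222
```

Emit:
send_rows(deltas=[[[0,0,0.05],0,0.1],[[0,0,0.08],0,0.1],[[0,0,0.08],0,0.1]])

```text
clock: 15.2
tool_pos: [0.4815, 0.0383, 0.0699]
ee_rot: [2.124, 2.314, 0.0]
wrist_force: [0.2, -0.5, -2.3]
finger_gap: 0.221
```

Emit:
send_rows(deltas=[[[0,0,0.04],0,0.1],[[0,0,0.06],0,0.1],[[0,0,0.06],0,0.1]])

```text
clock: 15.45
tool_pos: [0.4816, 0.0383, 0.0682]
ee_rot: [2.125, 2.314, 0.0]
wrist_force: [1.4, -1.7, -2.1]
finger_gap: 0.216
```

```bash
python3 - <<'E'
from h import *
delta([.480,.038,.068],94.9)
im=shot("scene","s14")[1][190:290,260:380]; cv2.imwrite("pics/s14z.png",cv2.resize(im,None,fx=5.5,fy=5.5,interpolation=cv2.INTER_CUBIC))
E
```

```text
pos [0.4816 0.0383 0.0682] yaw 94.89 tilt 0.02 F [ 1.4 -1.7 -2.1] gap 0.216 t 15.45
delta units [-0.006 -0.053  0.006] spin -0.002
```

View pics/s14z.png

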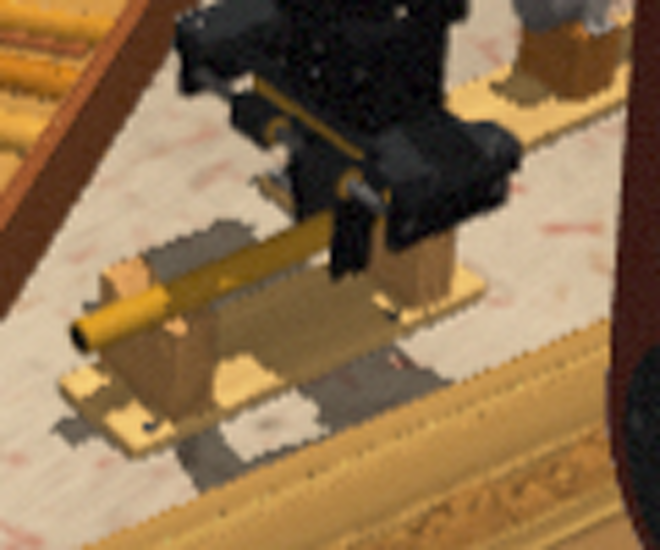

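Emit:
send_rows(deltas=[[[0,0,0.03],0,0.1],[[0,0,0.04],0,0.1],[[0,0,0.04],0,0.1]])

```text
clock: 15.75
tool_pos: [0.4821, 0.0383, 0.0675]
ee_rot: [2.124, 2.313, 0.002]
wrist_force: [1.3, 0.3, -1.1]
finger_gap: 0.221
```

Emit:
send_rows(deltas=[[[0,0,0.03],0,0.1],[[0,0,0.04],0,0.1],[[0,0,0.04],0,0.15],[[0,0,0.04],0,0.2],[[0,0,0.04],0,0.25],[[0,0,0.04],0,0.3],[[0,0,0.04],0,0.4],[[0,0,0.04],0,0.5],[[0,0,0.04],0,0.5],[[0,0,0.04],0,0.5]])

```text
clock: 16.58
tool_pos: [0.4812, 0.0384, 0.0655]
ee_rot: [-2.124, -2.314, 0.0]
wrist_force: [0.2, -0.1, -0.2]
finger_gap: 0.47
```

```bash
python3 - <<'E'
from h import *
delta([.480,.038,.068],94.9)
shot("wrist","w15")
im=shot("scene","s15")[1][190:290,260:380]; cv2.imwrite("pics/s15z.png",cv2.resize(im,None,fx=5.5,fy=5.5,interpolation=cv2.INTER_CUBIC))
E
```

```text
pos [0.4812 0.0384 0.0655] yaw 94.9 tilt 0.03 F [ 0.2 -0.1 -0.2] gap 0.47 t 16.5833
delta units [-0.009 -0.041 -0.083] spin -0.0
```

View pics/w15.png

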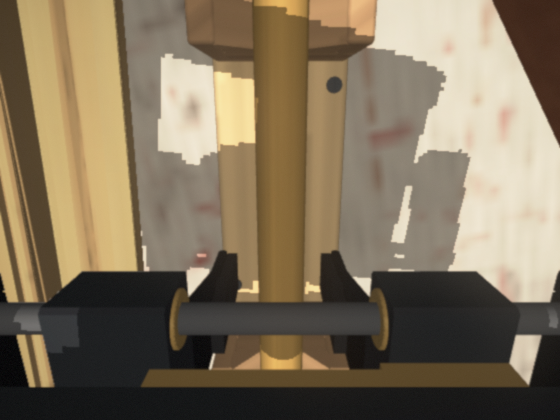

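View pics/s15z.png

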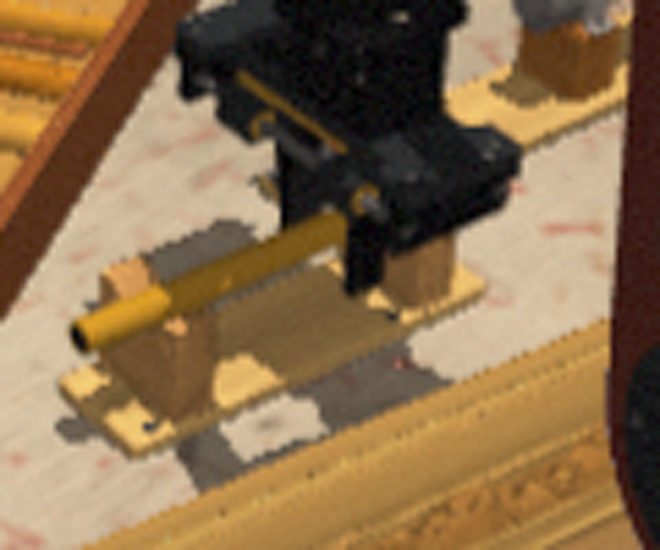

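The tube rests in the V. Now back straight up.

Emit:
send_rows(deltas=[[[0,0,0],0,0.6],[[0,0,0],0,0.6],[[0,0,-0.3],0,0.6],[[0,0,-0.8],0,0.6],[[0,0,-1.5],0,0.6],[[0,0,-2.5],0,0.6],[[0,0,-3.5],0,0.6],[[0,0,-4.5],0,0.6],[[0,0,-5.0],0,0.6],[[0,0,-5.0],0,0.6]])

```text
clock: 17.52
tool_pos: [0.4841, 0.0382, 0.2212]
ee_rot: [2.12, 2.309, 0.008]
wrist_force: [0.9, -0.0, 1.6]
finger_gap: 0.602
```

Emit:
send_rows(deltas=[[[-0.5,0,0],0,0.6],[[-1.5,0,0],0,0.6],[[-2.5,0,0],0,0.6],[[-3.5,0,0],0,0.6],[[-4.5,0,0],0,0.6],[[-5.0,0,0],0,0.6],[[-5.0,0,0],0,0.6],[[-5.0,0,0],0,0.6]])

```text
clock: 18.18
tool_pos: [0.4936, -0.1114, 0.2149]
ee_rot: [-2.126, -2.311, 0.0]
wrist_force: [-0.5, 0.3, 0.1]
finger_gap: 0.598
```

```bash
python3 - <<'E'
from h import *
delta([.480,.038,.068],94.9)
shot("wrist","w16")
im=shot("scene","s16")[1][190:290,260:380]; cv2.imwrite("pics/s16z.png",cv2.resize(im,None,fx=5.5,fy=5.5,interpolation=cv2.INTER_CUBIC))
im=shot("top","t16")[1][140:280,235:455]; cv2.imwrite("pics/t16z.png",cv2.resize(im,None,fx=3.6,fy=3.6,interpolation=cv2.INTER_CUBIC))
E
```

```text
pos [ 0.4936 -0.1114  0.2149] yaw 94.78 tilt 0.11 F [-0.5  0.3  0.1] gap 0.598 t 18.1833
delta units [ 4.995 -0.029  4.901] spin -0.02
```

View pics/w16.png

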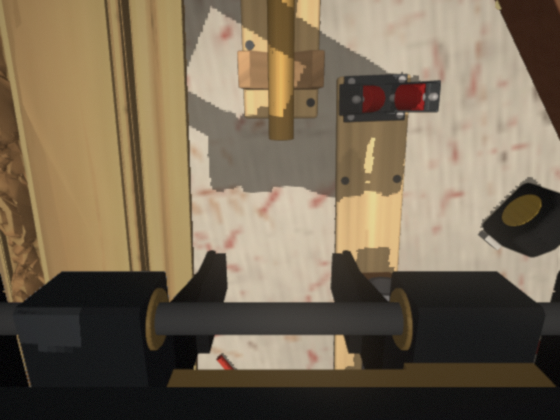

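View pics/s16z.png

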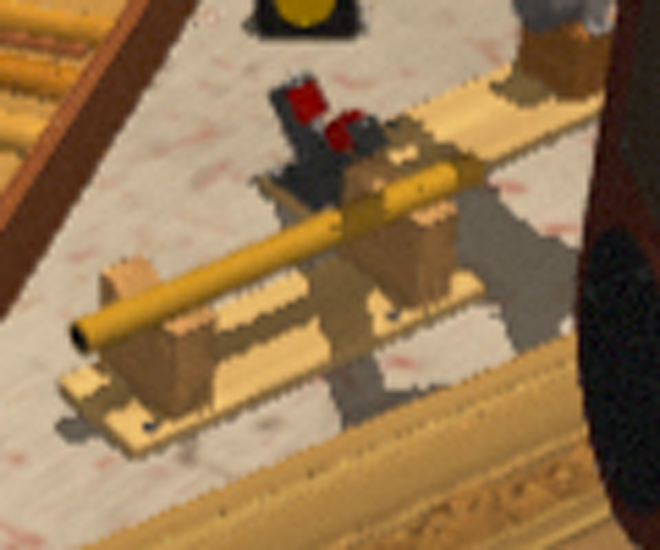

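View pics/t16z.png

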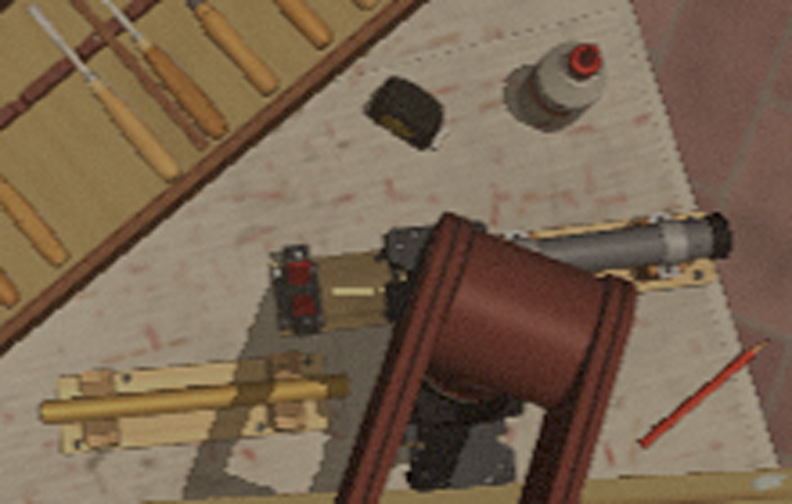

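```bash
python3 - <<'E'
from h import *
ct=calibration("top"); cs=calibration("scene")
def t(u,v): return ((u+.5)/3.6-.5+235,(v+.5)/3.6-.5+140)
def s(u,v): return ((u+.5)/5.5-.5+260,(v+.5)/5.5-.5+190)
A=tri(ct,t(41,412),cs,s(80,333)); B=tri(ct,t(348,386),cs,s(487,171)); print(A,B)
m=(A[0]+B[0])/2; d=A[0]-B[0]; print("mid",m,"len",np.linalg.norm(d),"yaw",np.degrees(np.arctan2(d[1],d[0])))
u=np.array([-.0865,.996]); r=m[:2]-np.array([.4775,.0687]); print("along",r@u,"side",r@np.array([u[1],-u[0]]))
E
```

```text
(array([0.46725173, 0.19734472, 0.06584108]), [array([0.1, 0.1]), array([-0.1, -0. ])]) (array([ 0.48671958, -0.06441316,  0.06066928]), [array([0.7, 0.6]), array([-1. , -0.1])])
mid [0.47698565 0.06646578 0.06325518] len 0.26253177744072986 yaw 94.25345689762139
along -0.002180791290341335 side -0.0007055502780046913
```

The tube measures 262 mm long. Its middle is 2 mm off centre along the groove, 1 mm to the side and 63 mm high, and its heading is within 1° of the cradle's. The arm is clear and nothing else has moved, so I'll hand it in.

```bash
python3 -c "
from cell import ticket
print(ticket.sign_off())"
```

```text
the job is handed in; nothing more can be done
None
```

I drew the brass tube out hand over hand, laid it in both V-blocks of the marking cradle, let go and handed the job in at about 18 s. Hand-in reports no verdict, so the final state below rests on my own measurements.

- **Drawing out:** The first pull put the front end on the rollers with the tail still inside, and I took the hand off. A short second pull followed. A third hold, 30 mm behind the middle, brought the tail about 19 mm clear of the mouth. I then lifted the tube with about 1° of sag.
- **Seating:** In the last pictures the tube lies in both V's. Its middle is about 2 mm from the cradle's middle along the groove, about 1 mm to the side and about 63 mm high, and its heading is within 1° of the groove.
- **Disagreement:** The two ends triangulated to 66 mm and 61 mm high, though the tube should be level. The rear end lay in shadow, and the tube came out 262 mm long instead of 260. I put both down to picking the pixels by eye.
- **Hand and bystanders:** The hand was about 15 cm away with no force on the wrist. In the last top view, the tape measure, glue bottle and pencil look where they were. The sanding block, screwdriver and tape roll lay outside that crop, and I did not check them again; the arm worked well away from them.

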